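# Latch the ski-service case

## Task

Close the latch on the aluminium case that is still open: bring the wire loop over the strike on the lid, draw it back gently under the strike's hook until it seats and stays there when let go, then press the lever over until it snaps down flat and holds the lid shut. Be gentle with the latch, and leave the other things on the table where they are.

Things in the scene. Friction and masses are not known exactly. Their poses are not given: they have to be found in the camera images.
- case: The open aluminium case, standing on its hinge edge: deep half 240 wide (y), 80 deep, top face 165 mm above the table, fixed. Origin on the table; +z up; the lid is on its -x side (parting plane x = -18 mm). The plain steel latch lies on the top at y = 0: lever pivot at x = 0, z = 181 mm, axis along y.
- lid: The open case's lid half, 45 deep, standing 8.5 mm ajar at the top on a springy seal (10 N per mm there). Origin on its hinge line at case x = -18, z = 10 mm; axes as the case's when shut. On its top, at y = 0, the strike: a hook 24 wide, upright 3 mm thick, lip pointing away from the lever (-x), lip underside 14 and lip top 16.5 mm above the lid's top, on a 2 mm plate.
- lever (a joint): Lever angle (rad): 0 = closed, flat, pointing to case +x; grows as the tip rises and swings over towards the lid (1.57 upright; limit 2.4). Stays where it is left. With the loop hooked it resists with up to 16 N at the tip, most from 1.4 to 0.6, and snaps home below about 0.3; over 30 N bends it. Plate 28 wide, 47 long from the pivot; its outer face is 6.5 mm off the pivot line.
- bail: The loop (bail): 5 mm steel wire, a U 41 mm wide outside. Origin on its pin in the lever, 14 mm from the lever pivot (lever flat: case x +13.6, z 177.7 mm). The legs run 53.6 mm from the pin to the crossbar, along the loop's -x. A light spring (about 0.4 N at the crossbar) lifts it off the lid when free, so it jumps out unless drawn under the hook to within 1.5 mm of its seat.
- crossbar (a point): Middle of the loop's 5 mm crossbar, which goes behind the strike's upright and under its lip. The strike is screwed on through slots and not measured: with the lid ajar, the seated crossbar's centre lies 41 to 48.5 mm to the -x side of the lever pivot and 5 to 11 mm above the lid's top. Find it by feel; more than 12 N on it or the lid bends the wire.
- lever_tip (a point): Middle of the outer face of the lever near its tip, 46 mm from the pivot, beside a 9 mm turned-up finger edge.
- shut_case: A second case of the same pattern, already latched; fixed. Origin and axes as the open case. Leave alone.
- shoe_box: Shoe carton, 316 x 196 x 115 mm. Origin under its centre. Leave alone.
- tape_gun: Packing tape dispenser lying flat, 260 mm long, 90 high. Origin on the table. Leave alone.
- wax_can: Upright can, 52 mm diameter, 150 high. Leave alone.
- tape_roll: Roll of brown tape lying flat, 84 mm diameter, 48 high. Leave alone.
- scanner: Hand barcode scanner lying on its side, 180 mm long, 40 high. Leave alone.
- wax_block: Block of ski wax, 100 x 45 x 28 mm. Leave alone.
- ski_brush: Block hand brush, bristles down, 150 x 60 x 44 mm. Leave alone.
- marker: Marker pen lying down, 115 mm long. Leave alone.

How it is judged:
On the way:
1. the loop is hooked under the strike and stays there when let go, the lever still up (z of crossbar in the frame of lid below 0.1705 m and value of joint lever above 0.6 rad and contact force between the fingers and bail below 0.2 N and contact force between bail and lid above 0.05 N), for 0.2 s.
At the end, for the whole second after the job is handed in: The lever lies flat (within 0.1 rad of its stop), the loop's crossbar is under the strike's hook and pulls on it with more than 6 N, the lid is still, and the robot touches nothing (value of joint lever below 0.1 rad and z of crossbar in the frame of lid below 0.1705 m and contact force between bail and lid above 6 N and linear speed of lid below 0.02 m/s).
It fails at once if while the loop is handled it is pressed or pulled against the strike or lid with more than 12 N (contact force between the fingers and bail above 0.5 N and contact force between bail and lid above 12 N).
It fails at once if the lever is pressed with more than 30 N (contact force between the fingers and lever_c0 above 30 N or contact force between the fingers and lever_c1 above 30 N).
It fails at once if the robot presses on the lid or strike with more than 15 N (contact force between the fingers and lid above 15 N).
It fails at once if a bystander is moved by more than 20 mm (distance of any of shoe_box, tape_gun, wax_can, tape_roll, scanner, wax_block, ski_brush, marker from where it was at the start of the episode above 0.02 m).
It also fails if it takes over 54 s, if anything falls off the work surface, if the arm or the gripper's body presses on something with over 40 N, if the wrist force passes 120 N, or if a joint passes its speed limit or range.

## Robot

A 7-joint arm with a two-finger parallel gripper is mounted at the origin on the work surface. World frame = base frame: x ahead of the robot, y to its left, z up, the work surface at z = 0. Lengths are in m, angles in rad, forces in N, time in s.
With the tool pointing down it reaches from about 0.35 to 0.9 m from the base axis. Payload 7.2 kg.
Tool frame: the origin (TCP) lies at the centre of the arm's flange, where the gripper is bolted on; the fingertips stand finger_overhang ahead of it and the grasp point (between the pads) lies 163 mm ahead of it (finger_overhang is the distance from the TCP to the fingertips, in m); z points along the fingers, y is the direction in which the jaws open and shut (so a half turn about z gives the same grasp; the last joint's range is limited). The gripper opens to 88 mm and grips with 3 to 60 N. Pads are 20 mm wide; open, the fingers measure 115 mm over their backs; the gripper's body (75 mm by 178 mm) begins 61 mm behind the grasp point.
Start: joints at [1.211, 0.411, -0.013, 1.596, 0.006, 1.134, -0.082], TCP at [0.18, -0.599, 0.405] pointing down, gripper open.
Joint ranges: [-2.95, 2.95], [-0.29, 1.99], [-1.47, 1.44], [0.14, 2.54], [-1.03, 4.17], [0.13, 1.85], [-2.86, 2.86]. Speed limits (rad/s): [2.39, 2.39, 3.01, 3.01, 3.14, 3.14, 3.14].

## Interface

Orientations are given as a rotation vector (axis times angle).
In Python, from station import move_ptp, movel, set_joints, gripper_to, sleep, solve_ik, camera, camera_params, MotionError, hand_in, get_t, get_qpos, get_joint_vel, get_tau, get_eef_pos, get_tcp_rot, get_ft_force, get_torque, get_finger_gap, finger_overhang gives the robot as it stands. Calls block until the motion is done:
- move_ptp(position, orientation): joint-space move of the TCP to a pose.
- movel(position, frame=None, v=0.15): straight line of the TCP; frame=None keeps the orientation; v is the mean speed in m/s.
- set_joints(angles): joint-space move.
- gripper_to(opening, grip_force=None): finger opening in m; grip_force is the grip in N (None keeps the last); returns when the fingers have stopped.
- sleep(seconds).
- solve_ik(position, orientation): joint angles nearest the present ones, or None.
- camera(name): name is "scene" or "top" or "wrist"; returns the picture (480x640x3 uint8, red, green, blue); there is no depth.
- camera_params(name): a dict with "vertical_fov" (degrees; the focal length in pixels is half the picture's height over the tangent of half this angle, whatever the lens; pixels are square), "cx", "cy" (the principal point, pixels), "k1" (the pictures are not rectified: a ray, as slopes to the right and down, at radius r is drawn at 1 + k1 r^2 times it, then the intrinsics apply), "origin" and "orientation" of the camera in the world. Camera axes: x right, y up, looking along -z (the intrinsics and any distortion apply to the point x, -y, -z); pixel columns grow to the right and rows downward; lengths in m; the calibration is good to about 2 mm. A picture is of the moment at which its call begins: read the wrist's pose just before it. camera_params takes no time and is no camera call; for the wrist camera it gives the pose at the moment of the call.
A pose or a line that the arm cannot do raises MotionError and nothing moves.
- hand_in(): hands the job in, once; it reports no verdict.
Readings, each from a call of its own:
- get_t(): time.
- get_qpos(): joint angles.
- get_joint_vel(): joint speeds.
- get_tau(): joint torques, N m.
- get_eef_pos(): TCP position.
- get_tcp_rot(): TCP orientation.
- get_ft_force(): force on the tool from outside, world axes, zero at the start.
- get_torque(): the same for the moment, N m.
- get_finger_gap(): finger opening in m.
Only numpy, scipy, OpenCV 4.12 (cv2) and the standard library are available. Lean on these libraries where they do the work, as an engineer would, in place of code of your own. Each camera call takes 0.05 s, during which the arm holds its last target.

## Working session

There is one attempt and no reset: what is moved stays moved. The work goes in short steps, each a Python script; the robot and the scene stay as the last script left them, time stands still between calls to the robot, and variables do not carry over. Pictures are saved under pics/ and viewed, and the job is handed in when it is done.

```bash
ls; mkdir -p pics; python3 - <<'E'
from station import *
import cv2
print(get_t(),get_eef_pos(),get_tcp_rot(),get_finger_gap(),finger_overhang if not callable(finger_overhang) else finger_overhang())
for n in ["scene","top","wrist"]:
    print(n,camera_params(n))
    cv2.imwrite(f"pics/{n}0.png",camera(n)[:,:,::-1])
print(get_t())
E
```

```text
pics
0.0 [ 0.17972589 -0.59837593  0.40382615] [-3.10666423e+00 -4.56560088e-01  5.06104010e-04] 0.08776361132984202 0.182
scene {'vertical_fov': 53.432960787309234, 'cx': 320.6243959571748, 'cy': 241.8294520977345, 'k1': -0.03482658854107494, 'origin': array([ 0.98535432, -0.62992419,  1.05046687]), 'orientation': array([0.67295519, 0.21725716, 0.57520871])}
top {'vertical_fov': 49.786893646494654, 'cx': 319.8078534113466, 'cy': 234.71050037539496, 'k1': -0.11293938447178976, 'origin': array([ 0.3000008 , -0.02344928,  1.48334049]), 'orientation': array([ 0.13522525, -0.14456456, -1.57620024])}
wrist {'vertical_fov': 67.55773109793822, 'cx': 318.318946373661, 'cy': 243.4602715010285, 'k1': -0.07389971248470198, 'origin': array([ 0.25479231, -0.57698885,  0.38404777]), 'orientation': array([-0.24752702,  0.1862364 , -1.26924214])}
0.15
```

View pics/scene0.png

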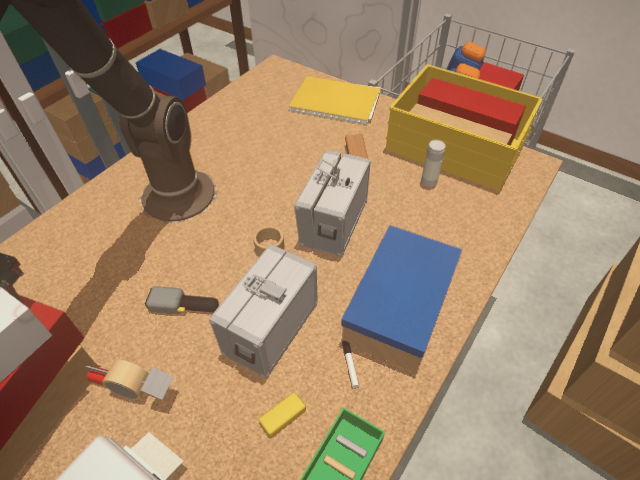

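View pics/top0.png

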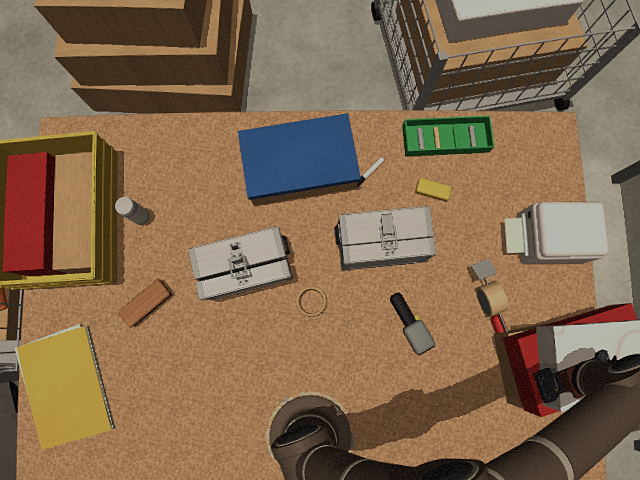

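View pics/wrist0.png

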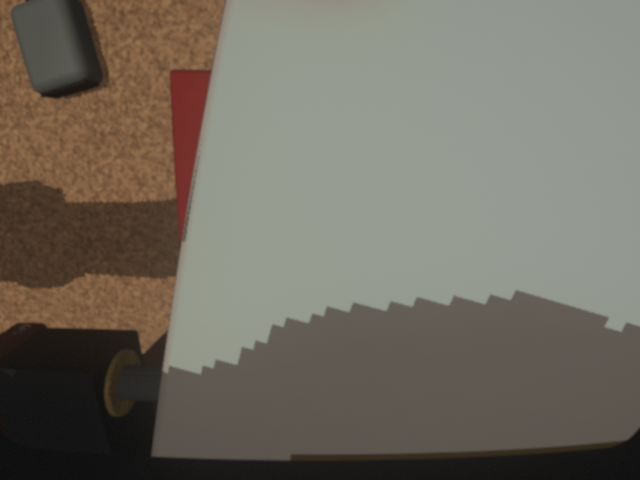

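Top view: one case is at about (240,262), the other at (387,237). I'll zoom in to see which latch is open.

```bash
cat > h.py <<'E'
from station import *
import numpy as np, cv2
from scipy.spatial.transform import Rotation as R
from scipy.optimize import least_squares
def proj(P,c):
    P=np.atleast_2d(P); q=R.from_rotvec(c["orientation"]).inv().apply(P-c["origin"])
    u=q[:,0]/-q[:,2]; v=-q[:,1]/-q[:,2]; f=240/np.tan(np.radians(c["vertical_fov"])/2)
    s=1+c["k1"]*(u*u+v*v)
    return np.c_[c["cx"]+f*u*s, c["cy"]+f*v*s]
def ray(px,c):
    f=240/np.tan(np.radians(c["vertical_fov"])/2)
    d=(np.array(px,float)-[c["cx"],c["cy"]])/f; x=d.copy()
    for _ in range(30): x=d/(1+c["k1"]*(x@x))
    return c["origin"],R.from_rotvec(c["orientation"]).apply([x[0],-x[1],-1])
def atz(px,c,z):
    o,d=ray(px,c); return o+d*(z-o[2])/d[2]
E
python3 - <<'E'
import cv2,numpy as np
a=cv2.imread('pics/top0.png');b=cv2.imread('pics/scene0.png')
A=cv2.resize(a[190:310,180:300],None,fx=3.3,fy=3.3,interpolation=2);B=cv2.resize(a[190:310,325:445],None,fx=3.3,fy=3.3,interpolation=2)
cv2.imwrite('pics/z1.png',np.hstack([A,B]))
A=cv2.resize(b[140:260,280:400],None,fx=3.3,fy=3.3,interpolation=2);B=cv2.resize(b[240:360,205:325],None,fx=3.3,fy=3.3,interpolation=2)
cv2.imwrite('pics/z2.png',np.hstack([A,B]))
E
```

```text
(no output)
```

View pics/z1.png

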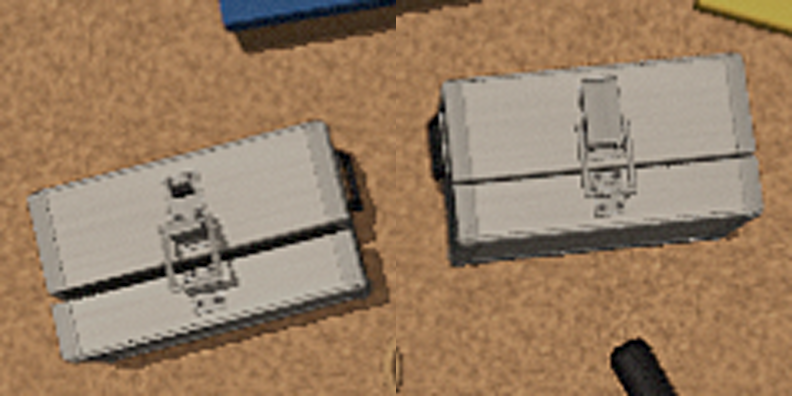

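View pics/z2.png

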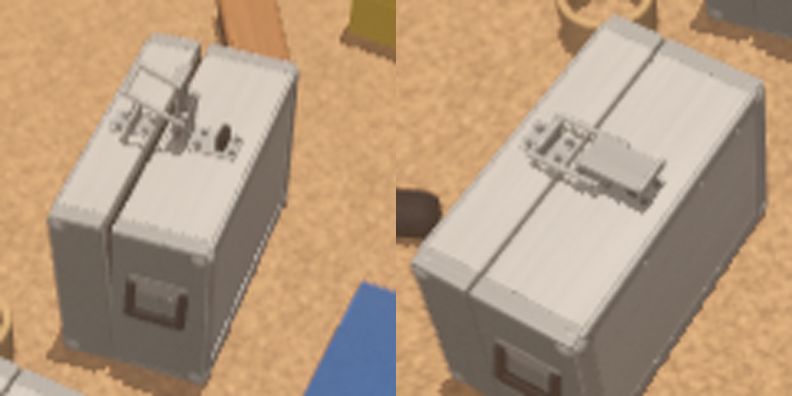

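```bash
cat > fit0.py <<'E'
from h import *
ct,cs=camera_params("top"),camera_params("scene")
C=np.array([[62,120,165],[62,-120,165],[-18,120,165],[-18,-120,165]])/1000
T=np.array([[189.1,248.2],[277.6,227],[197.6,279.4],[287.6,256]]);S=np.array([[370.3,159.7],[344.2,212.7],[342,154.5],[313.3,208.2]])
def W(p): return R.from_euler('z',p[2]).apply(C)+[p[0],p[1],p[3]]
f=lambda p:np.r_[(proj(W(p),ct)-T).ravel(),(proj(W(p),cs)-S).ravel()]
s=least_squares(f,[.5,.2,0.2,0]);print(s.x,s.fun.reshape(-1,2).round(1))
c=camera_params("wrist");Rt=R.from_rotvec(get_tcp_rot())
print("cam in tool",Rt.inv().apply(c["origin"]-get_eef_pos()),(Rt.inv()*R.from_rotvec(c["orientation"])).as_matrix().round(3))
E
python3 fit0.py
```

```text
[0.4707678  0.17428131 0.25081989 0.00387088] [[-0.1  1.2]
 [ 1.2 -1.1]
 [-1.8 -0.1]
 [-1.1 -0.6]
 [-0.6 -1.5]
 [-1.4  4. ]
 [ 0.8 -2.5]
 [-0.2  0.8]]
cam in tool [0.0780719  0.00110943 0.019831  ] [[ 0.     0.959  0.285]
 [ 1.    -0.     0.   ]
 [ 0.     0.285 -0.959]]
```

```bash
cat >> h.py <<'E'
CP=[0.4708,0.1743,0.2508]
def cw(p): 
    p=np.array(p,float); return R.from_euler('z',CP[2]).apply(p)+[CP[0],CP[1],0]
def ori(tilt=0):  # tilt>0: fingers point towards case +x while going down (body leans to -x)
    return (R.from_euler('z',CP[2])*R.from_euler('y',-tilt)*R.from_euler('x',np.pi)).as_rotvec()
def snap(n):
    c=camera_params("wrist"); im=camera("wrist")[:,:,::-1]; cv2.imwrite(f"pics/{n}.png",im); np.save(f"pics/{n}.npy",c,allow_pickle=True); return c
E
python3 - <<'E'
from h import *
print(R.from_rotvec(ori(0.3)).as_matrix()@[0,0,1])
move_ptp(cw([-0.10,0.05,0.44]),ori()); sleep(0.15); snap("A"); print(get_t(),get_eef_pos(),get_qpos())
move_ptp(cw([-0.03,-0.06,0.44]),ori()); sleep(0.15); snap("B"); print(get_t())
E
```

```text
[ 0.28627462  0.07334191 -0.95533649]
3.225 [0.36173007 0.19764267 0.43996081] [ 0.6644008   0.20509486 -1.39541972  1.96646535  0.22144012  1.1482532
 -2.14007795]
4.0083
```

View pics/A.png

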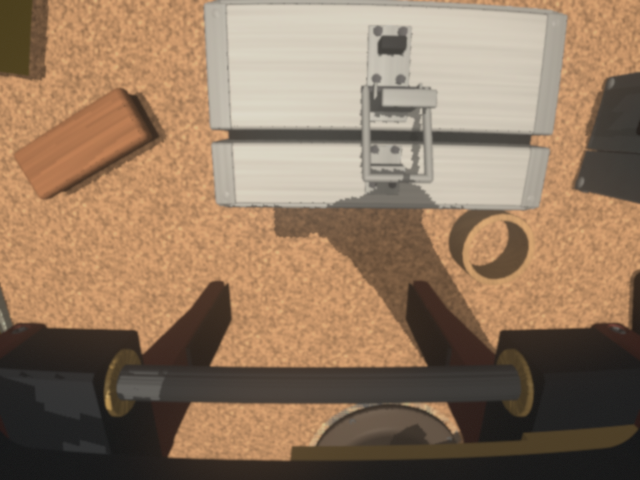

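View pics/B.png

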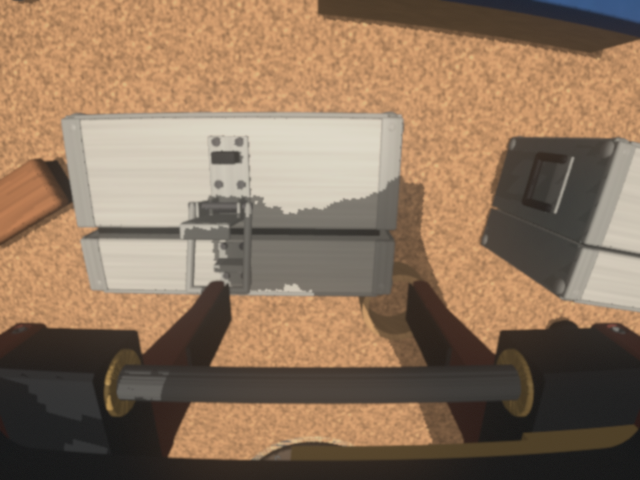

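Picture A shows the loop standing over the strike: crossbar at about (397,181), lever tip edge at about (410,98). In B the same latch sits around (215,215). I'll zoom in on both.

```bash
python3 - <<'E'
import cv2,numpy as np
a=cv2.imread('pics/A.png')[15:215,340:460];b=cv2.imread('pics/B.png')[120:310,160:280]
cv2.imwrite('pics/zA.png',cv2.resize(a,None,fx=3,fy=3,interpolation=2))
cv2.imwrite('pics/zB.png',cv2.resize(b,None,fx=3,fy=3,interpolation=2))
E
```

```text
(no output)
```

View pics/zA.png

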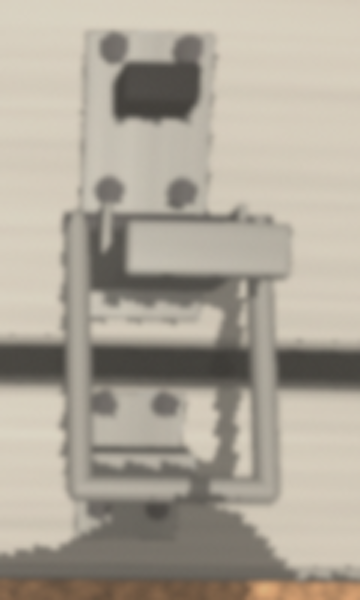

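View pics/zB.png

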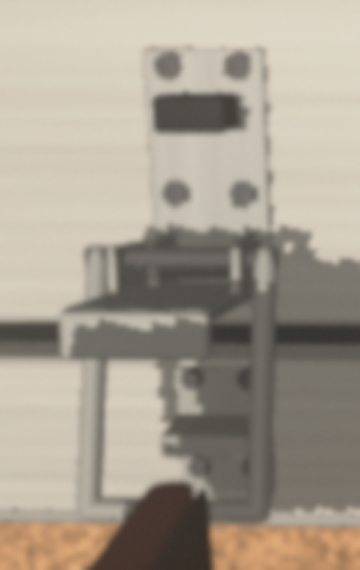

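```bash
cat > fit1.py <<'E'
from h import *
cA=np.load('pics/A.npy',allow_pickle=True).item();cB=np.load('pics/B.npy',allow_pickle=True).item()
C=np.array([[62,120,165],[62,-120,165],[-18,120,165],[-18,-120,165]])/1000
mA=[[207,3],[567,14],[213,130],[554,134]];mB=[[63,117],[401,114],[80,228],[396,232]]
bA=[[366.3,177.7],[428,178.2]];bB=[[190.3,289],[246.7,289]]
tA=[[381.7,106],[436.3,107.7]];tB=[[180.7,238.7],[229.3,238.7]]
def geo(th,ph):
    u=np.array([np.cos(th),0,np.sin(th)]);n=np.array([-np.sin(th),0,np.cos(th)])
    pv=np.array([0,0,.181]); pin=pv+.0136*u-.0033*n
    cb=pin+.0536*np.array([-np.cos(ph),0,np.sin(ph)])
    tip=pv+.047*u+.0155*n
    y=lambda p,w:np.array([p+[0,w,0],p-[0,w,0]])
    return y(cb,.018),y(tip,.014),pin,cb
def f(p):
    w=lambda P:R.from_euler('z',p[2]).apply(P)+[p[0],p[1],p[5]]
    cb,tip,_,_=geo(p[3],p[4])
    r=[]
    for c,m,b,t,o in ((cA,mA,bA,tA,p[6:8]),(cB,mB,bB,tB,p[8:10])):
        P=proj(w(np.vstack([C,cb,tip])),c); r.append(P-np.vstack([m,b,t]))
    return np.r_[np.vstack(r).ravel(),p[5]*500]
p0=[.4708,.1743,.2508,1.7,.3,0,0,0,0,0]
s=least_squares(f,p0);p=s.x
print(p.round(4));print(s.fun[:-1].reshape(-1,2).round(1))
cb,tip,pin,c=geo(p[3],p[4]);print("pin",pin,"cb",c,"tip",tip.mean(0))
print("theta deg",np.degrees(p[3]))
E
python3 fit1.py
```

```text
[ 4.7110e-01  1.7690e-01  2.4420e-01  1.4029e+00  3.5670e-01 -7.0000e-04
  0.0000e+00  0.0000e+00  0.0000e+00  0.0000e+00]
[[-2.8  0.2]
 [ 0.4 -0.1]
 [-2.1  0.1]
 [-1.8  1.3]
 [ 0.3 -0.9]
 [ 0.4 -0.6]
 [ 0.1  0.4]
 [ 0.2 -0.1]
 [-1.6  1.3]
 [ 2.4  2.5]
 [-1.4 -0.2]
 [-0.  -2. ]
 [ 1.  -1.4]
 [ 0.7 -0.7]
 [ 0.9 -0. ]
 [ 1.8  0.3]]
pin [0.00552635 0.         0.19385727] cb [-0.04470053  0.          0.21257144] tip [-0.00742765  0.          0.22992934]
theta deg 80.37990802110565
```

```bash
sed -i 's/^CP=.*/CP=[0.4711,0.1769,0.2442]/' h.py; python3 - <<'E'
from h import *
cA=np.load('pics/A.npy',allow_pickle=True).item();cB=np.load('pics/B.npy',allow_pickle=True).item()
inv=lambda w:R.from_euler('z',-CP[2]).apply(w-[CP[0],CP[1],0])*1000
for r in (390,445,452,478,510,538):
  px=[340+140/3,15+r/3]; print("A",r,inv(atz(px,cA,.180)).round(1),inv(atz(px,cA,.1655)).round(1))
for r in (362,392,415,435,455,480):
  px=[160+210/3,120+r/3]; print("B",r,inv(atz(px,cB,.180)).round(1),inv(atz(px,cB,.1655)).round(1))
E
```

```text
A 390 [-27.3   1.4 180. ] [-27.6  -1.3 165.5]
A 445 [-39.1   0.8 180. ] [-40.   -1.9 165.5]
A 452 [-40.6   0.7 180. ] [-41.7  -2.  165.5]
A 478 [-46.3   0.4 180. ] [-47.7  -2.3 165.5]
A 510 [-53.3   0.  180. ] [-55.2  -2.7 165.5]
A 538 [-59.6  -0.3 180. ] [-61.8  -3.1 165.5]
B 362 [-22.7  -0.8 180. ] [-26.9   2.9 165.5]
B 392 [-30.   -0.4 180. ] [-34.7   3.4 165.5]
B 415 [-35.8  -0.  180. ] [-40.8   3.7 165.5]
B 435 [-40.8   0.3 180. ] [-46.1   4.1 165.5]
B 455 [-45.9   0.6 180. ] [-51.5   4.4 165.5]
B 480 [-52.4   1.1 180. ] [-58.4   4.9 165.5]
```

```bash
cat >> h.py <<'E'
def kin(th,ph,d):  # point on leg d mm from crossbar, case frame (x,z) m
    u=np.array([np.cos(th),0,np.sin(th)]);n=np.array([-np.sin(th),0,np.cos(th)])
    pin=np.array([0,0,.181])+.0136*u-.0033*n
    return pin+(.0536-d)*np.array([-np.cos(ph),0,np.sin(ph)])
DG=.012; TB=.008
def tcp(th,ph,dx=0,dz=0): 
    g=kin(th,ph,DG)+[dx,0,dz]; return g+[0,0,.182-TB]
inv=lambda w:R.from_euler('z',-CP[2]).apply(np.array(w)-[CP[0],CP[1],0])
def ff(): return R.from_euler('z',-CP[2]).apply(get_ft_force()).round(2)
E
python3 - <<'E'
from h import *
for a in ((1.40,.357),(2.15,.3),(2.15,-.43),(1.65,-.43)):
    t=tcp(*a); print(t.round(4), kin(*a,0).round(4), np.round(solve_ik(cw(t),ori()),3))
print(ff(),get_t())
move_ptp(cw(tcp(1.40,.357)+[0,0,.06]),ori()); print(ff(),get_t())
movel(cw(tcp(1.40,.357)),v=.08); sleep(.1); print(ff(),get_t(),inv(get_eef_pos()),get_qpos().round(3))
snap("C")
E
```

```text
[-0.0334  0.      0.3824] [-0.0447  0.      0.2126] [ 0.505  0.41  -1.21   1.933  0.433  1.096 -2.21 ]
[-0.0444  0.      0.3805] [-0.0559  0.      0.21  ] [ 0.525  0.393 -1.224  1.959  0.42   1.082 -2.206]
[-0.0425  0.      0.3508] [-0.0534  0.      0.1718] [ 0.478  0.432 -1.181  1.991  0.469  1.029 -2.25 ]
[-0.0356  0.      0.3515] [-0.0465  0.      0.1725] [ 0.467  0.443 -1.173  1.976  0.477  1.037 -2.252]
[ 0.44  0.71 -0.1 ] 4.0083
[ 0.94 -0.32  0.36] 4.3667
[-0.23 -0.83  0.12] 5.3667 [-3.32323690e-02  1.49555653e-04  3.82851462e-01] [ 0.506  0.411 -1.212  1.933  0.434  1.097 -2.211]
```

View pics/C.png

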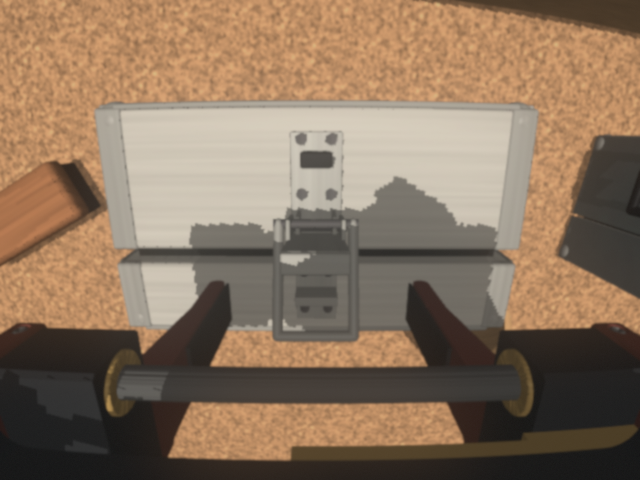

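Picture C: the loop is centred between the fingers, with its legs at columns 277 and 353, the crossbar at row 336 and the fingertips at columns 225 and 412. I'll check the model projection, then grip gently.

```bash
python3 - <<'E'
from h import *
c=np.load('pics/C.npy',allow_pickle=True).item()
k=kin(1.40,.357,0); print(proj([cw(k+[0,.018,0]),cw(k-[0,.018,0]),cw(kin(1.4,.357,.0536)+[0,.018,0])],c).round(1))
C=np.array([[62,120,165],[62,-120,165],[-18,120,165],[-18,-120,165]])/1000
print(proj(np.array([cw(x) for x in C]),c).round(1))
print(get_t()); gripper_to(0.036,5); print(get_t(),get_finger_gap(),ff()); sleep(.1);print(ff())
snap("D")
E
```

```text
[[278.5 334. ]
 [354.2 334. ]
 [279.2 222. ]]
[[ 94.  108.5]
 [539.6 108.4]
 [114.8 250.2]
 [519.  250.2]]
5.4167
6.2083 0.040493833663217155 [-0.97  5.06  0.01]
[-0.2   4.55 -0.46]
```

View pics/D.png

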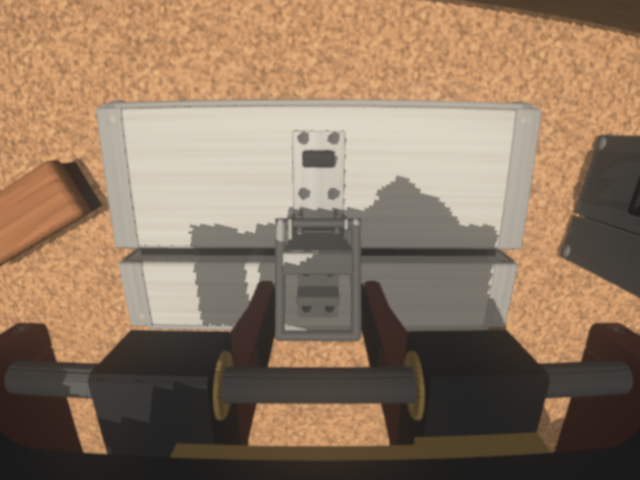

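```bash
cat >> h.py <<'E'
YO=0.0
def go(th,ph,dx=0,dz=0,dy=0,v=.04):
    p=tcp(th,ph,dx,dz)+[0,dy,0]; movel(cw(p),v=v)
    print(round(get_t(),2),"th %.2f ph %.2f"%(th,ph),"cb",kin(th,ph,0)[[0,2]].round(4),"F",ff(),"gap",round(get_finger_gap(),4))
E
python3 - <<'E'
from h import *
for y in (.0005,.001):
    go(1.40,.357,dy=y,v=.02); sleep(.1); print(ff())
E
```

```text
6.61 th 1.40 ph 0.36 cb [-0.0447  0.2126] F [-1.61  5.01  0.38] gap 0.0407
[-1.33  4.97 -0.7 ]
6.96 th 1.40 ph 0.36 cb [-0.0447  0.2126] F [-0.56  4.07  1.43] gap 0.0405
[-1.81  4.8   1.15]
```

```bash
python3 - <<'E'
from h import *
print(inv(get_eef_pos())-tcp(1.4,.357),get_finger_gap())
for y in (.002,.003):
    go(1.40,.357,dy=y,v=.03); sleep(.1); print(ff(),inv(get_eef_pos())[1],get_finger_gap())
E
```

```text
[-7.04012138e-05  1.19464659e-03  1.44461729e-05] 0.04104078764158429
7.31 th 1.40 ph 0.36 cb [-0.0447  0.2126] F [-2.52  2.65  1.3 ] gap 0.0407
[-1.71  1.22  1.54] 0.0016240405780907402 0.041089787878834036
7.66 th 1.40 ph 0.36 cb [-0.0447  0.2126] F [-2.33 -3.8   1.08] gap 0.0405
[-2.5  -5.1   1.63] 0.0021509652769194443 0.04046808738847147
```

The grip balances at dy ≈ +1.9 mm. Next I'll draw the loop out towards -x.

```bash
python3 - <<'E'
from h import *
Y=.0019
go(1.40,.357,dy=Y,v=.03); print(ff())
for th in (1.5,1.65,1.8): go(th,.34,dy=Y,v=.03)
sleep(.1);print(ff(),inv(get_eef_pos())-tcp(1.8,.34)); snap("E")
E
```

```text
8.01 th 1.40 ph 0.36 cb [-0.0447  0.2126] F [-1.66 -2.29  1.03] gap 0.0409
[-1.66 -2.29  1.03]
8.26 th 1.50 ph 0.34 cb [-0.0463  0.2122] F [ 1.98 -2.63 -0.43] gap 0.0408
8.51 th 1.65 ph 0.34 cb [-0.0483  0.2127] F [ 2.01 -3.08  0.06] gap 0.0406
8.76 th 1.80 ph 0.34 cb [-0.0504  0.2129] F [ 2.48 -2.81 -1.08] gap 0.0404
[ 2.14 -2.79  0.43] [-1.06901381e-05  1.89059310e-03  1.37169357e-05]
```

View pics/E.png

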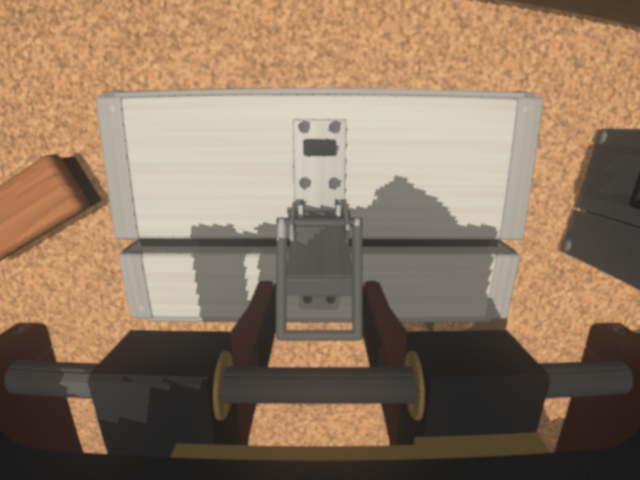

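Picture E: the crossbar hasn't moved in the grip (row 336), and the lever edge has followed to row ~290. That took about 2 N. Now I'll move out and down behind the lip.

```bash
python3 - <<'E'
from h import *
Y=.0016
for th in (2.0,2.15): go(th,.3,dy=Y,v=.03)
for ph in (.15,0,-.1,-.2,-.28): go(2.15,ph,dy=Y,v=.04)
sleep(.1);print(ff(),inv(get_eef_pos())-tcp(2.15,-.28)); snap("F")
E
```

```text
9.18 th 2.00 ph 0.30 cb [-0.0539  0.2106] F [ 1.61 -1.92 -0.33] gap 0.0405
9.43 th 2.15 ph 0.30 cb [-0.0559  0.21  ] F [ 0.96 -0.95 -0.79] gap 0.0409
9.74 th 2.15 ph 0.15 cb [-0.0577  0.2022] F [ 0.66 -0.55  1.17] gap 0.0406
10.05 th 2.15 ph 0.00 cb [-0.0583  0.1942] F [-1.07 -0.41 -1.25] gap 0.0405
10.3 th 2.15 ph -0.10 cb [-0.058   0.1888] F [-0.83 -0.57  0.28] gap 0.0407
10.55 th 2.15 ph -0.20 cb [-0.0572  0.1835] F [-0.56 -0.03  0.2 ] gap 0.0407
10.8 th 2.15 ph -0.28 cb [-0.0562  0.1794] F [ 0.19 -0.23  1.23] gap 0.0405
[ 0.37 -0.41  0.67] [5.01941452e-05 1.63825140e-03 1.15335660e-05]
```

View pics/F.png

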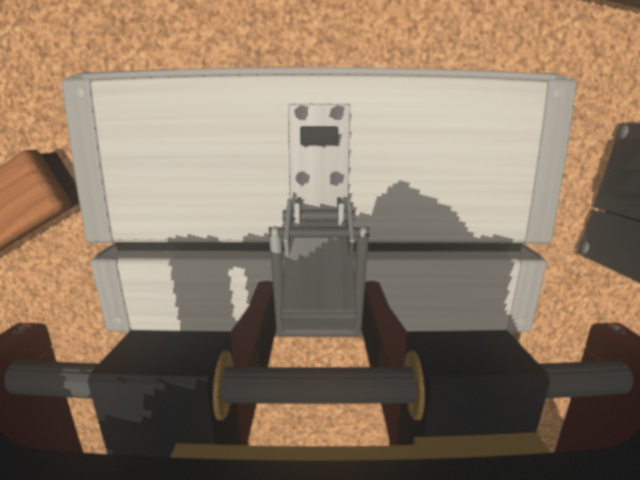

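```bash
python3 - <<'E'
from h import *
c=np.load('pics/F.npy',allow_pickle=True).item()
k=kin(2.15,-.28,0);print(proj([cw(k+[0,.0198,0]),cw(k-[0,.0162,0])],c).round(1))
Y=.0016
for ph in (-.33,-.38,-.42): go(2.15,ph,dy=Y,v=.03)
sleep(.1);print(ff()); snap("G")
E
```

```text
[[279.4 326.6]
 [352.2 326.6]]
11.2 th 2.15 ph -0.33 cb [-0.0554  0.1768] F [-0.27 -0.58  0.54] gap 0.0407
11.45 th 2.15 ph -0.38 cb [-0.0545  0.1743] F [-0.85 -1.11  0.46] gap 0.0405
11.7 th 2.15 ph -0.42 cb [-0.0536  0.1723] F [-0.12  0.92  0.07] gap 0.0408
[-0.93  1.2   0.73]
```

View pics/G.png

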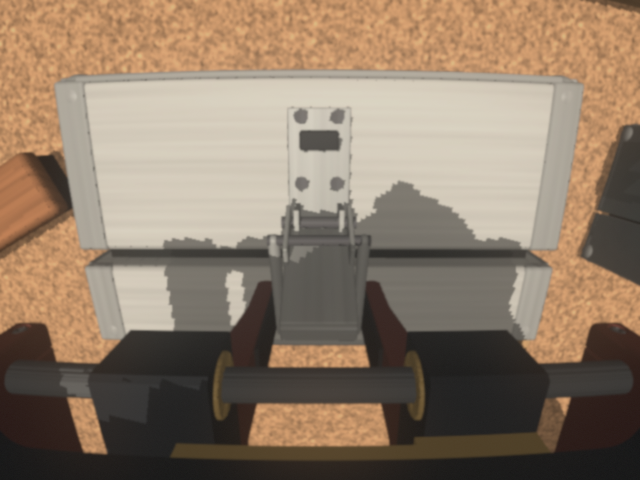

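```bash
python3 - <<'E'
from h import *
c=np.load('pics/G.npy',allow_pickle=True).item()
k=kin(2.15,-.42,0);print(proj([cw(k+[0,.0198,0]),cw(k-[0,.0162,0]),cw(kin(2.15,-.42,.0536)+[0,.0198,0]),cw([-.022,0,.214])],c).round(1))
u=np.array([np.cos(2.15),0,np.sin(2.15)]);n=np.array([-np.sin(2.15),0,np.cos(2.15)])
print(proj([cw(np.array([0,0.0158,.181])+.047*u+.0155*n),cw(np.array([0,0.0158,.181])+.047*u+.0055*n)],c))
a=cv2.imread('pics/G.png')[190:360,230:410]
cv2.imwrite('pics/zG.png',cv2.resize(a,None,fx=3.5,fy=3.5,interpolation=2)*1)
E
```

```text
[[279.6 323.8]
 [352.  323.9]
 [270.  241.8]
 [319.8 303.4]]
[[278.22158537 340.60249807]
 [275.78012589 328.50666905]]
```

View pics/zG.png

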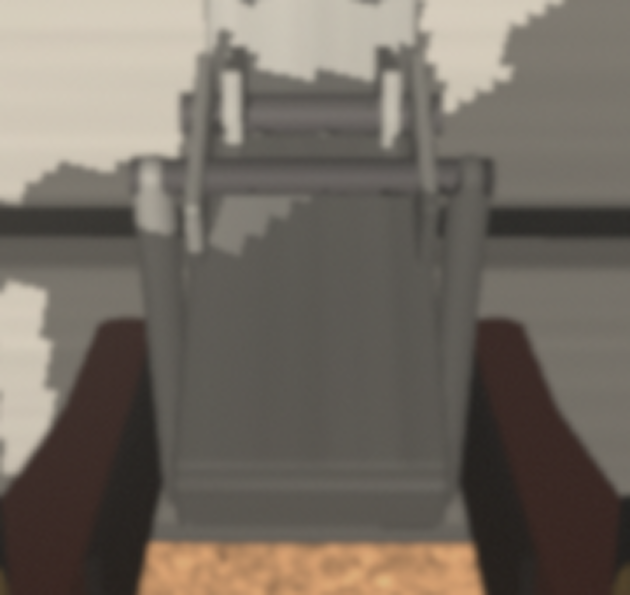

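Picture G: the lever is at about 2.15 rad, as planned. The loop, though, has crept up along the pads: its crossbar strip at row ~342 is 93 px wide, which puts it near z ≈ 190 instead of 172. Rotating the legs against the pads saturated the friction. I'll regrip and turn the tool together with the loop.

```bash
python3 - <<'E'
from h import *
gripper_to(.062); print(get_t(),get_finger_gap())
p=inv(get_eef_pos()); p[2]=.39; p[0]-=.01; movel(cw(p),v=.1); sleep(.1); snap("H"); print(get_t(),inv(get_eef_pos()))
E
```

```text
12.3917 0.06204615128182929
13.0917 [-0.05273974  0.00133272  0.38946794]
```

View pics/H.png

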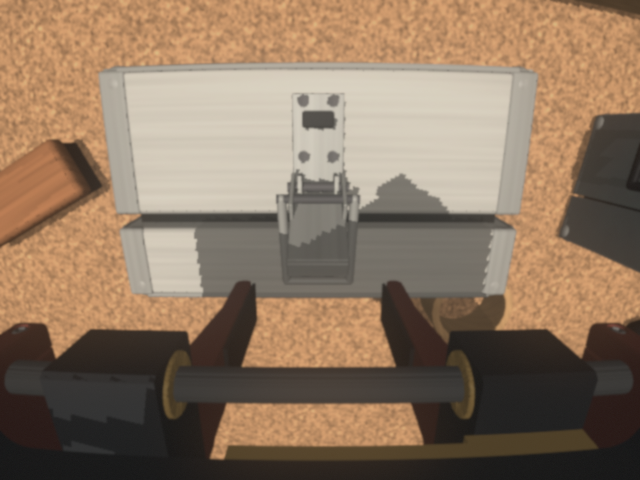

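```bash
python3 - <<'E'
from h import *
c=np.load('pics/H.npy',allow_pickle=True).item()
for ph in (-.5,-.42,-.2,0,.2,.35,.5): 
    k=kin(2.15,ph,0); print(ph,proj([cw(k+[0,.0223,0]),cw(k-[0,.0187,0]),],c).round(1).tolist(),k[[0,2]])
a=cv2.imread('pics/H.png')[155:305,250:390]
cv2.imwrite('pics/zH.png',cv2.resize(a,None,fx=4,fy=4,interpolation=2)*1)
E
```

```text
-0.5 [[281.3, 270.9], [349.8, 270.8]] [-0.05172072  0.16849089]
-0.42 [[280.8, 276.2], [350.2, 276.2]] [-0.05362387  0.17233214]
-0.2 [[279.0, 289.5], [351.7, 289.5]] [-0.05721387  0.18353943]
0 [[277.0, 299.5], [353.4, 299.4]] [-0.0582823  0.1941881]
0.2 [[274.7, 306.6], [355.4, 306.6]] [-0.05721387  0.20483678]
0.35 [[272.6, 309.8], [357.1, 309.8]] [-0.05503268  0.21256743]
0.5 [[270.5, 310.6], [359.0, 310.6]] [-0.05172072  0.21988531]
```

View pics/zH.png

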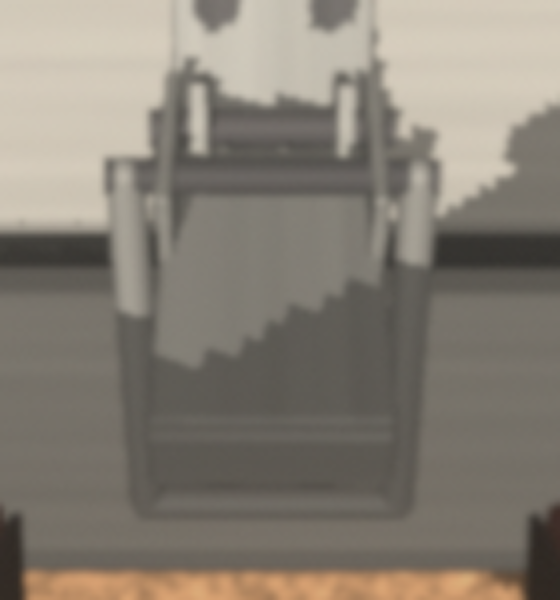

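Picture H, fitted: left free, the loop rests at φ ≈ -0.38 with the crossbar at about z = 174 mm, because its rest angle turns with the lever. That's already below the lip and behind it. I'll grip it here and draw it towards +x with force checks.

```bash
python3 - <<'E'
from h import *
Y=.0016
p=tcp(2.15,-.38)+[0,Y,0]; 
q=p.copy(); q[2]=.385; movel(cw(q),v=.1); movel(cw(p),v=.06); print(get_t(),ff())
gripper_to(.036,5); sleep(.1); print(get_t(),ff(),get_finger_gap()); 
go(2.15,-.43,dy=Y,v=.02); sleep(.05);print(ff()); snap("I")
E
```

```text
14.0333 [-0.79  0.95 -0.85]
14.6 [0.64 0.21 1.45] 0.04033152393532025
14.85 th 2.15 ph -0.43 cb [-0.0534  0.1718] F [ 0.37 -0.41  1.03] gap 0.0409
[ 0.33 -0.18 -0.22]
```

View pics/I.png

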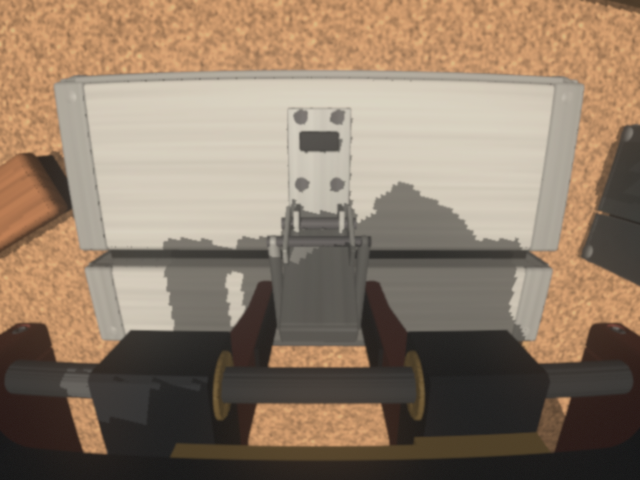

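In picture I the wide strip at row ~342 is the lid's own far edge. The crossbar, predicted at row 324, is hidden behind the lever edge, so the loop hadn't slipped after all. I'll draw it in now.

```bash
cat > draw.py <<'E'
from h import *
import sys
Y=.0016; LIM=6.5
th0,th1=float(sys.argv[1]),float(sys.argv[2]); zt=float(sys.argv[3])
from scipy.optimize import brentq
for th in np.arange(th0,th1-1e-9,-.05):
    ph=brentq(lambda p:kin(th,p,0)[2]-zt,-1,.5)
    go(th,ph,dy=Y,v=.01); f=np.mean([ff() for _ in range(3)],0); e=inv(get_eef_pos())-tcp(th,ph); print("   ",f.round(2),(e*1000).round(2))
    if abs(f[0])>LIM or abs(f[2])>LIM: print("STOP"); break
E
python3 draw.py 2.10 1.80 .1715
```

```text
15.2 th 2.10 ph -0.44 cb [-0.0525  0.1715] F [-2.17  0.04  0.31] gap 0.0403
    [-2.17  0.04  0.31] [-0.27  1.64 -0.2 ]
15.45 th 2.05 ph -0.45 cb [-0.0517  0.1715] F [-4.97  1.12 -0.64] gap 0.0408
    [-4.97  1.12 -0.64] [-0.55  1.63 -0.37]
15.7 th 2.00 ph -0.45 cb [-0.051   0.1715] F [-3.53  1.54 -0.93] gap 0.0406
    [-3.53  1.54 -0.93] [-0.34  1.61 -0.25]
15.95 th 1.95 ph -0.45 cb [-0.0502  0.1715] F [-4.84  1.01 -1.49] gap 0.0408
    [-4.84  1.01 -1.49] [-0.14  1.6  -0.1 ]
16.2 th 1.90 ph -0.45 cb [-0.0495  0.1715] F [-4.93  1.28 -0.08] gap 0.0407
    [-4.93  1.28 -0.08] [-0.05  1.61 -0.02]
16.45 th 1.85 ph -0.45 cb [-0.0488  0.1715] F [-4.9   1.44 -1.48] gap 0.0409
    [-4.9   1.44 -1.48] [-0.01  1.58  0.01]
16.7 th 1.80 ph -0.45 cb [-0.0481  0.1715] F [-4.02  0.7  -0.81] gap 0.0408
    [-4.02  0.7  -0.81] [-0.    1.59  0.01]
```

```bash
python3 - <<'E'
from h import *
c=snap("J")
for th in (2.15,2.1,2.05,2.0,1.9,1.8):
    u=np.array([np.cos(th),0,np.sin(th)]);n=np.array([-np.sin(th),0,np.cos(th)])
    P=np.array([0,0.0156,.181]); pin=P+.0136*u-.0033*n
    print(th,proj([cw(P+.047*u+.0155*n),cw(P+.047*u+.0055*n),cw(pin+[0,.004,0])],c).round(1).tolist())
a=cv2.imread('pics/J.png')[190:360,230:410]
cv2.imwrite('pics/zJ.png',cv2.resize(a,None,fx=3.5,fy=3.5,interpolation=2))
E
```

```text
2.15 [[279.0, 353.5], [276.7, 342.3], [270.8, 255.0]]
2.1 [[278.4, 352.8], [276.0, 340.0], [270.7, 253.6]]
2.05 [[277.7, 351.7], [275.4, 337.4], [270.6, 252.2]]
2.0 [[277.0, 350.2], [274.7, 334.3], [270.4, 250.7]]
1.9 [[275.6, 346.0], [273.5, 327.0], [270.2, 247.5]]
1.8 [[274.3, 340.2], [272.3, 318.0], [270.1, 244.2]]
```

View pics/zJ.png

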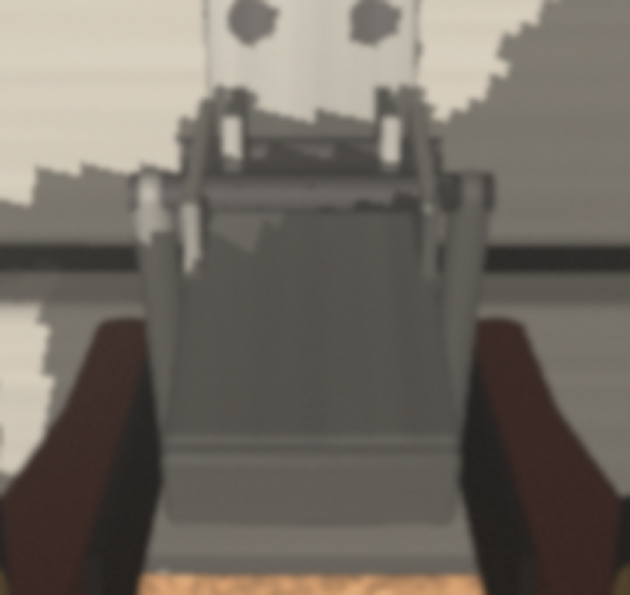

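Lever edge at rows 317/339 means the lever is at ~1.8 and following the grip, so the ~4.9 N is drag. Continuing.

```bash
sed -i 's/LIM=6.5/LIM=7.5/' draw.py; python3 draw.py 1.75 1.6 .1715; python3 - <<'E'
from h import *
th=1.6
c=snap("K")
for th in (1.8,1.75,1.7,1.65,1.6):
    u=np.array([np.cos(th),0,np.sin(th)]);n=np.array([-np.sin(th),0,np.cos(th)])
    P=np.array([0,0.0156,.181]); pin=P+.0136*u-.0033*n
    print(th,proj([cw(P+.047*u+.0155*n),cw(P+.047*u+.0055*n),cw(pin+[0,.004,0])],c).round(1).tolist())
a=cv2.imread('pics/K.png')[190:360,230:410]
cv2.imwrite('pics/zK.png',cv2.resize(a,None,fx=3.5,fy=3.5,interpolation=2))
E
```

```text
17.0 th 1.75 ph -0.45 cb [-0.0474  0.1715] F [-5.59  0.67 -1.09] gap 0.0408
    [-5.59  0.67 -1.09] [-0.    1.6  -0.01]
17.25 th 1.70 ph -0.45 cb [-0.0467  0.1715] F [-4.3   2.5  -1.82] gap 0.0403
    [-4.3   2.5  -1.82] [-0.01  1.59 -0.02]
17.5 th 1.65 ph -0.45 cb [-0.046   0.1715] F [-5.57  0.69 -1.13] gap 0.0407
    [-5.57  0.69 -1.13] [-0.04  1.59 -0.02]
17.75 th 1.60 ph -0.45 cb [-0.0454  0.1715] F [-5.19  1.51 -1.15] gap 0.0409
    [-5.19  1.51 -1.15] [-0.05  1.6  -0.04]
1.8 [[274.5, 346.9], [272.6, 325.2], [270.3, 250.5]]
1.75 [[273.9, 343.4], [272.0, 320.2], [270.2, 248.8]]
1.7 [[273.2, 339.6], [271.5, 314.9], [270.2, 247.0]]
1.65 [[272.6, 335.3], [271.0, 309.2], [270.2, 245.3]]
1.6 [[271.9, 330.5], [270.5, 303.1], [270.1, 243.5]]
```

View pics/zK.png

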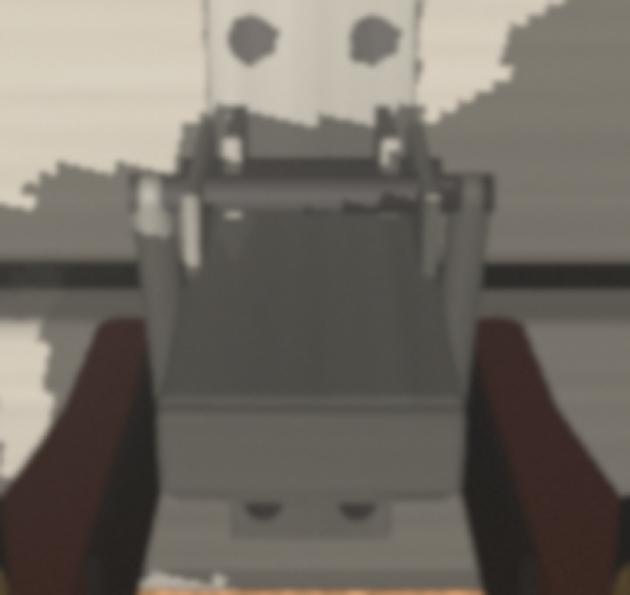

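```bash
python3 draw.py 1.55 1.4 .1715; cat > look.py <<'E'
from h import *
import sys
c=snap(sys.argv[1])
for th in map(float,sys.argv[2:]):
    u=np.array([np.cos(th),0,np.sin(th)]);n=np.array([-np.sin(th),0,np.cos(th)])
    P=np.array([0,0.0156,.181]); pin=P+.0136*u-.0033*n
    print(th,proj([cw(P+.047*u+.0155*n),cw(P+.047*u+.0055*n),cw(pin+[0,.004,0])],c).round(1).tolist())
a=cv2.imread(f'pics/{sys.argv[1]}.png')[190:360,230:410]
cv2.imwrite(f'pics/z{sys.argv[1]}.png',cv2.resize(a,None,fx=3.5,fy=3.5,interpolation=2))
E
python3 look.py L 1.6 1.55 1.5 1.45 1.4
```

```text
18.05 th 1.55 ph -0.44 cb [-0.0448  0.1715] F [-4.41  1.36 -2.07] gap 0.0406
    [-4.41  1.36 -2.07] [-0.1   1.58 -0.07]
18.3 th 1.50 ph -0.44 cb [-0.0442  0.1715] F [-5.8   1.11 -1.39] gap 0.0408
    [-5.8   1.11 -1.39] [-0.19  1.6  -0.13]
18.55 th 1.45 ph -0.44 cb [-0.0437  0.1715] F [-5.98  1.08 -1.11] gap 0.0406
    [-5.98  1.08 -1.11] [-0.35  1.63 -0.15]
18.8 th 1.40 ph -0.43 cb [-0.0432  0.1715] F [-6.03  0.69 -0.54] gap 0.0407
    [-6.03  0.69 -0.54] [-0.37  1.63 -0.14]
1.6 [[272.1, 336.2], [270.7, 309.0], [270.2, 248.3]]
1.55 [[271.5, 331.1], [270.3, 302.7], [270.2, 246.6]]
1.5 [[270.9, 325.6], [269.9, 296.0], [270.2, 244.8]]
1.45 [[270.4, 319.6], [269.6, 289.1], [270.2, 243.0]]
1.4 [[269.9, 313.3], [269.3, 282.0], [270.2, 241.3]]
```

View pics/zL.png

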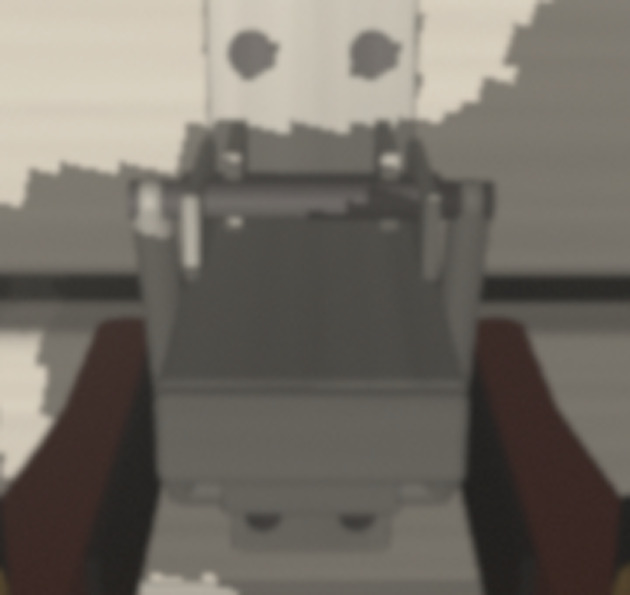

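Picture L: the lever edge at rows 300/329 gives θ ≈ 1.53 while I commanded 1.40, so the crossbar has stopped at x ≈ -44.6 mm. It's under the lip, and force is steady at ~6 N. That looks seated, so I'll let go and look.

```bash
python3 - <<'E'
from h import *
gripper_to(.062); sleep(.3); print(get_t(),ff())
E
python3 look.py M 1.6 1.55 1.5 1.45 1.4
```

```text
19.6917 [ 0.51 -0.43  0.54]
1.6 [[272.2, 337.3], [270.8, 310.3], [270.3, 249.6]]
1.55 [[271.6, 332.3], [270.4, 304.0], [270.3, 247.8]]
1.5 [[271.1, 326.8], [270.0, 297.4], [270.3, 246.0]]
1.45 [[270.5, 320.9], [269.7, 290.5], [270.3, 244.3]]
1.4 [[270.0, 314.6], [269.4, 283.3], [270.4, 242.5]]
```

View pics/zM.png

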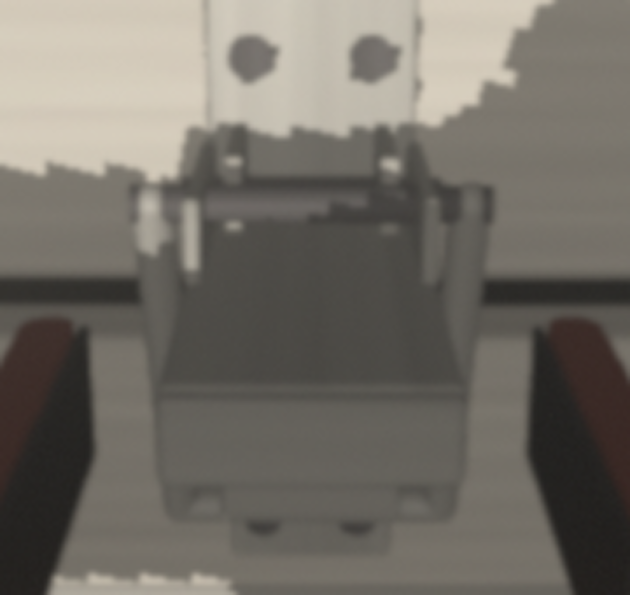

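Picture M: with the fingers open, the crossbar (zoom rows 485–520) sits behind the hook (220–400) and stays there, lever at ~1.52. Next is the lever. The fingertips will press the outer face about 37 mm from the pivot, with the tool tilting along to stay under the finger edge.

```bash
cat >> h.py <<'E'
Y=.0016
def press(th,u0=.037,n0=.0065,t=None):
    if t is None: t=max(th-.7,0)
    u=np.array([np.cos(th),0,np.sin(th)]);n=np.array([-np.sin(th),0,np.cos(th)])
    Pc=np.array([0,Y,.181])+u0*u+n0*n
    zt=np.array([np.sin(t),0,-np.cos(t)]);xt=np.array([np.cos(t),0,np.sin(t)])
    return Pc-.182*zt-.010*xt, t
E
python3 - <<'E'
from h import *
for a in ((1.55,.037,.045),(1.55,.037,.0065),(1.2,),(.9,),(.7,),(.3,),(0,)):
    p,t=press(*a); q=solve_ik(cw(p),ori(t)); print(a,p.round(3),round(t,2),None if q is None else np.round(q,2))
p=inv(get_eef_pos()); p[2]=.435; movel(cw(p),v=.15); p[0]-=.05; movel(cw(p),v=.2)
gripper_to(0,20); print(get_t(),get_finger_gap())
p,t=press(1.55,.037,.05); move_ptp(cw(p),ori(t)); sleep(.1); print(get_t(),ff(),get_qpos().round(2)); snap("N")
E
```

```text
(1.55, 0.037, 0.045) [-0.188  0.002  0.332] 0.85 None
(1.55, 0.037, 0.0065) [-0.149  0.002  0.331] 0.85 None
(1.2,) [-0.089  0.002  0.373] 0.5 [ 0.79  0.07 -1.34  2.24  0.49  0.44 -2.26]
(0.9,) [-0.028  0.002  0.39 ] 0.2 [ 0.55  0.33 -1.23  1.99  0.5   0.9  -2.24]
(0.7,) [0.014 0.002 0.392] 0.0 [ 0.42  0.48 -1.16  1.82  0.48  1.16 -2.22]
(0.3,) [0.023 0.002 0.38 ] 0 [ 0.4   0.51 -1.14  1.81  0.5   1.15 -2.23]
(0,) [0.027 0.002 0.37 ] 0 [ 0.38  0.52 -1.12  1.82  0.52  1.13 -2.24]
21.875 0.0005549309851601687Traceback (most recent call last):
  File "<stdin>", line 6, in <module>
station.MotionError: the arm cannot take that pose within its joint ranges
```

```bash
cat >> h.py <<'E'
def press2(th,off=0,tmax=.5,back=.0015):
    t=float(np.clip(th-.7,0,tmax)); a=th-t
    d=min(.009/np.cos(a),.0123) if a<1.4 else .0123
    u0=.046-back-d*np.sin(a); n0=.0155-d*np.cos(a)+off
    return press(th,u0,n0,t)
E
python3 - <<'E'
from h import *
for tm in (.4,.5,.6):
  for th,off in ((1.53,.03),(1.53,0),(1.35,0),(1.2,0)):
    p,t=press2(th,off,tm); q=solve_ik(cw(p),ori(t)); print(tm,th,p.round(3),round(t,2),None if q is None else np.round(q,2))
E
```

```text
0.4 1.53 [-0.119  0.002  0.38 ] 0.4 [ 0.9  -0.1  -1.33  2.25 -0.04  0.52 -1.75]
0.4 1.53 [-0.089  0.002  0.379] 0.4 [ 0.81  0.1  -1.38  2.2   0.41  0.57 -2.18]
0.4 1.35 [-0.081  0.002  0.38 ] 0.4 [ 0.76  0.12 -1.34  2.18  0.44  0.59 -2.21]
0.4 1.2 [-0.074  0.002  0.381] 0.4 [ 0.71  0.14 -1.3   2.17  0.47  0.6  -2.23]
0.5 1.53 [-0.134  0.002  0.371] 0.5 [ 0.66 -0.14 -1.12  2.33 -0.04  0.39 -1.78]
0.5 1.53 [-0.104  0.002  0.37 ] 0.5 [ 0.1  -0.03 -0.65  2.3   0.33  0.41 -2.15]
0.5 1.35 [-0.096  0.002  0.372] 0.5 [ 0.89  0.05 -1.42  2.26  0.44  0.43 -2.21]
0.5 1.2 [-0.089  0.002  0.373] 0.5 [ 0.85  0.09 -1.41  2.24  0.54  0.45 -2.3 ]
0.6 1.53 [-0.148  0.002  0.362] 0.6 [ 0.63 -0.19 -1.09  2.41 -0.09  0.24 -1.75]
0.6 1.53 [-0.118  0.002  0.361] 0.6 [ 0.94 -0.12 -1.39  2.35  0.09  0.23 -1.89]
0.6 1.35 [-0.109  0.002  0.362] 0.6 [ 1.   -0.07 -1.46  2.33  0.26  0.24 -2.05]
0.6 1.2 [-0.089  0.002  0.373] 0.5 [ 0.85  0.09 -1.41  2.24  0.54  0.45 -2.3 ]
```

```bash
python3 - <<'E'
from h import *
print(inv(get_eef_pos()),get_qpos().round(2))
p,t=press2(1.53,.03,.35); print(p,t)
try: movel(cw(p),ori(t),v=.1)
except MotionError as e: print(e)
sleep(.1); print(get_t(),ff(),get_qpos().round(2)); 
E
python3 look.py N 1.53
```

```text
[-0.08225932  0.00156896  0.43499825] [ 0.72  0.24 -1.36  1.96  0.26  1.15 -2.07]
[-0.11123069  0.0016      0.38330126] 0.35
22.7167 [0.62 0.41 0.32] [ 0.94 -0.03 -1.41  2.21  0.09  0.6  -1.87]
1.53 [[286.0, 228.6], [286.2, 207.1], [284.6, 203.7]]
```

View pics/N.png

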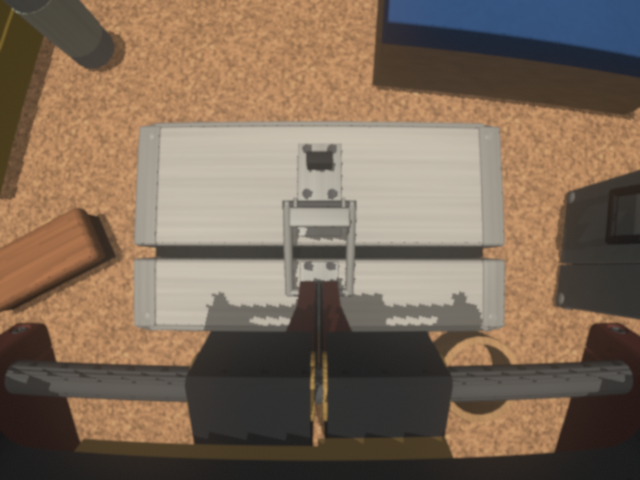

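Picture N: the lever edge at rows 207–228 matches θ = 1.53, the loop is still hooked, and the closed fingers stand behind it. Pressing now with force checks.

```bash
cat > press.py <<'E'
from h import *
import sys
th0,th1,st=map(float,sys.argv[1:4]); LIM=float(sys.argv[4]) if len(sys.argv)>4 else 22
for th in np.arange(th0,th1-1e-9,-st):
    p,t=press2(th,0,.35)
    movel(cw(p),ori(t),v=.025)
    f=np.mean([ff() for _ in range(2)],0); e=(inv(get_eef_pos())-p)*1000
    print(round(get_t(),2),round(th,2),round(t,2),"F",f.round(1),round(float(np.linalg.norm(f)),1),"err",e.round(1))
    if np.linalg.norm(f)>LIM: print("STOP"); break
E
python3 - <<'E'
from h import *
for o in (.012,.004):
    p,t=press2(1.53,o,.35); movel(cw(p),ori(t),v=.06); print(get_t(),ff(),get_qpos().round(2))
E
python3 press.py 1.53 1.2 .08
python3 look.py O 1.5 1.4 1.3 1.2 1.1
```

```text
23.2167 [-0.06  0.13  0.48] [ 0.83  0.1  -1.39  2.18  0.34  0.63 -2.11]
23.5 [-0.06 -0.06 -0.21] [ 0.78  0.13 -1.36  2.17  0.39  0.65 -2.16]
23.81 1.53 0.35 F [ 1.   0.3 -0.4] 1.1 err [-0.1  0.   0. ]
24.11 1.45 0.35 F [-0.6 -0.9  0.7] 1.3 err [ 0.1 -0.  -0. ]
24.41 1.37 0.35 F [-0.6 -0.3 -0.6] 0.9 err [ 0.   0.  -0.1]
24.71 1.29 0.35 F [-3.1 -1.  -1.4] 3.5 err [-0.2 -0.1 -0.3]
25.01 1.21 0.35 F [-4.5  0.6 -1. ] 4.7 err [-0.4 -0.1 -0.5]
1.5 [[284.6, 321.5], [284.8, 299.1], [283.3, 281.5]]
1.4 [[284.4, 311.0], [284.8, 288.7], [283.4, 279.0]]
1.3 [[284.3, 300.1], [285.0, 278.2], [283.5, 276.7]]
1.2 [[284.4, 289.0], [285.2, 268.0], [283.6, 274.5]]
1.1 [[284.5, 277.9], [285.5, 258.2], [283.8, 272.5]]
```

View pics/O.png

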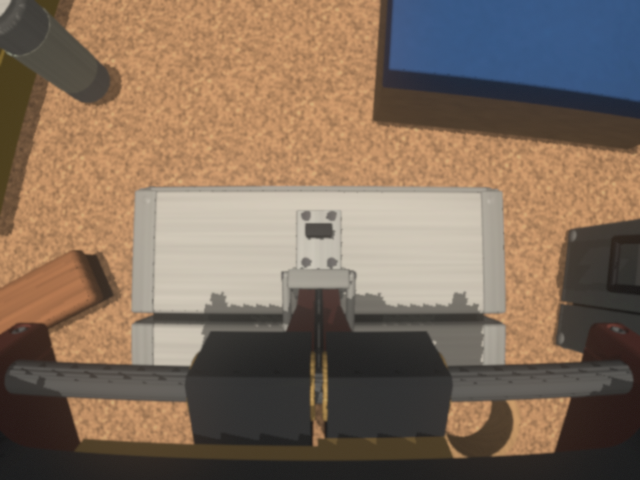

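```bash
python3 press.py 1.13 0.74 .08
python3 look.py P 1.1 1.0 .9 .8 .7
```

```text
25.36 1.13 0.35 F [-6.2  0.6 -1.7] 6.4 err [-0.6 -0.1 -0.6]
25.65 1.05 0.35 F [-6.7 -0.4 -1.3] 6.8 err [-0.8 -0.2 -0.8]
26.48 0.97 0.27 F [-8.   0.4 -0.9] 8.0 err [-0.8 -0.2 -0.7]
27.3 0.89 0.19 F [-8.2 -0.4  1. ] 8.2 err [-0.7 -0.2 -0.7]
28.12 0.81 0.11 F [-7.   0.  -0.2] 7.0 err [-0.6 -0.2 -0.6]
1.1 [[283.8, 320.5], [284.3, 298.0], [283.0, 290.4]]
1.0 [[283.8, 309.4], [284.5, 287.6], [283.1, 288.1]]
0.9 [[283.9, 298.2], [284.8, 277.4], [283.2, 285.9]]
0.8 [[284.1, 287.1], [285.2, 267.7], [283.4, 283.9]]
0.7 [[284.4, 276.3], [285.6, 258.7], [283.6, 282.1]]
```

View pics/P.png

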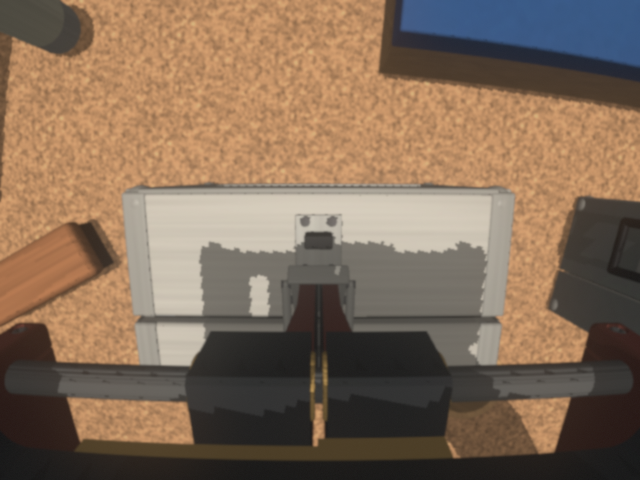

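Picture P: lever at ~0.8 (edge rows 266–284), and the lid gap is visibly narrower, so the loop is pulling. Continuing.

```bash
python3 press.py 0.73 0.40 .08 24
python3 look.py Q .7 .6 .5 .4 .3
```

```text
29.0 0.73 0.03 F [-7.4 -0.8  2.2] 7.8 err [-0.4 -0.1 -0.4]
29.48 0.65 0.0 F [-5.5 -0.3  2.2] 5.9 err [-0.  -0.2 -0.2]
29.77 0.57 0.0 F [-2.1  0.1  1.4] 2.5 err [ 0.3 -0.1  0.1]
30.07 0.49 0.0 F [-2.8  0.9  1.8] 3.5 err [ 0.3 -0.   0.1]
30.36 0.41 0.0 F [ 0.  -0.2  0. ] 0.2 err [0.4 0.  0. ]
0.7 [[284.4, 319.1], [285.5, 298.4], [283.7, 309.3]]
0.6 [[284.7, 307.9], [285.9, 288.8], [283.9, 307.3]]
0.5 [[285.0, 297.2], [286.4, 279.9], [284.1, 305.5]]
0.4 [[285.5, 287.0], [287.0, 271.8], [284.3, 304.0]]
0.3 [[286.1, 277.6], [287.6, 264.7], [284.5, 302.6]]
```

View pics/Q.png

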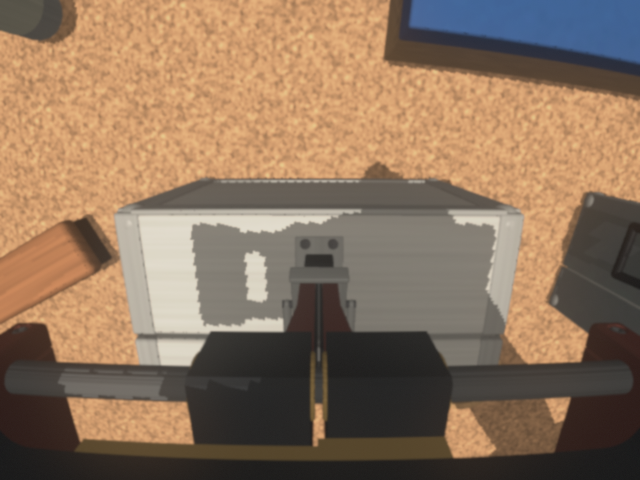

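```bash
python3 press.py 0.33 0.0 .08 24
python3 look.py S .2 .1 0
```

```text
30.7 0.33 0.0 F [-0.   0.2  0.1] 0.2 err [ 0.2 -0.  -0.1]
30.99 0.25 0.0 F [ 0.1 -0.4 -0.9] 1.0 err [ 0.1 -0.1 -0.2]
31.28 0.17 0.0 F [-0.6 -0.5 -0.7] 1.1 err [ 0.  -0.  -0.2]
31.58 0.09 0.0 F [-1.   0.2  0.4] 1.1 err [ 0.  -0.  -0.2]
31.88 0.01 0.0 F [ 1.1 -0.5  1. ] 1.5 err [0.1 0.1 0. ]
0.2 [[284.5, 301.1], [286.3, 288.1], [282.8, 329.9]]
0.1 [[285.2, 292.4], [287.0, 281.8], [283.1, 328.8]]
0.0 [[286.0, 284.7], [287.8, 276.7], [283.3, 327.9]]
```

View pics/S.png

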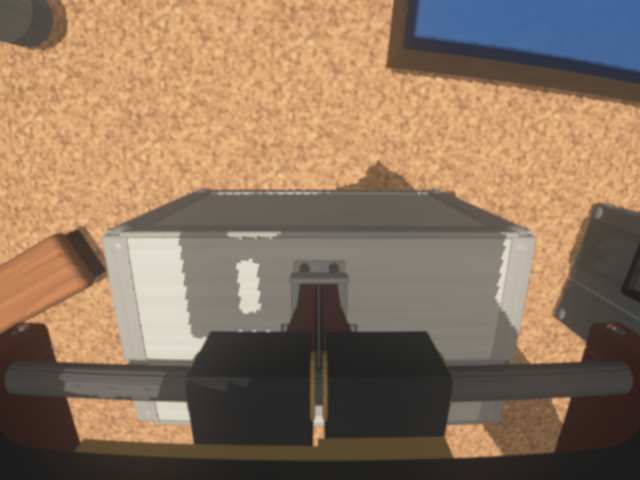

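Picture S: the lever edge at rows 276–284 matches θ ≈ 0. I'll press slightly more to confirm it's on its stop, then lift away and look.

```bash
python3 - <<'E'
from h import *
p=inv(get_eef_pos())
for k in range(6):
    p[2]-=.0005; movel(cw(p),v=.01); f=ff(); print(k,f)
    if f[2]>8: break
p=inv(get_eef_pos()); p[2]+=.09; movel(cw(p),v=.15)
p[0]-=.06; movel(cw(p),v=.2); sleep(.1); print(get_t(),ff())
c=snap("T"); cv2.imwrite("pics/zT.png",cv2.resize(cv2.imread("pics/T.png")[100:330,240:400],None,fx=2.6,fy=2.6,interpolation=2))
cv2.imwrite("pics/scene1.png",camera("scene")[:,:,::-1])
for th in (0,.1,.2):
    u=np.array([np.cos(th),0,np.sin(th)]);n=np.array([-np.sin(th),0,np.cos(th)]);P=np.array([0,0.0156,.181])
    print(th,proj([cw(P+.047*u+.0155*n),cw(kin(th,-.0,0))],c).round(1).tolist())
E
```

```text
0 [-1.85 -1.64  5.15]
1 [-2.45 -1.46  9.95]
33.7417 [0.22 0.24 0.95]
0 [[295.0, 147.0], [318.8, 262.3]]
0.1 [[294.6, 150.1], [318.8, 262.5]]
0.2 [[294.2, 153.9], [318.8, 263.0]]
```

View pics/T.png

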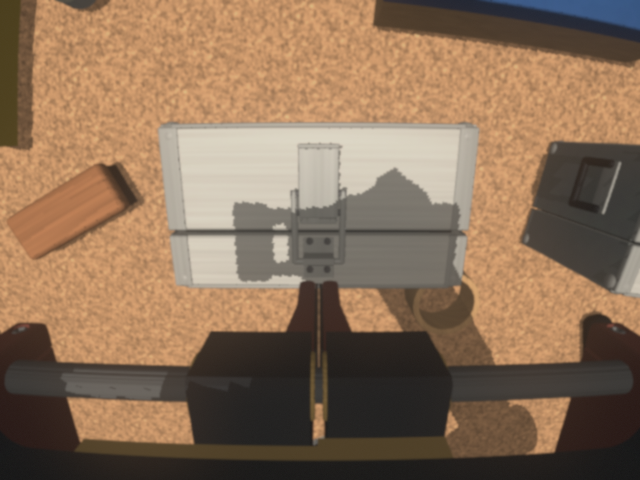

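View pics/zT.png

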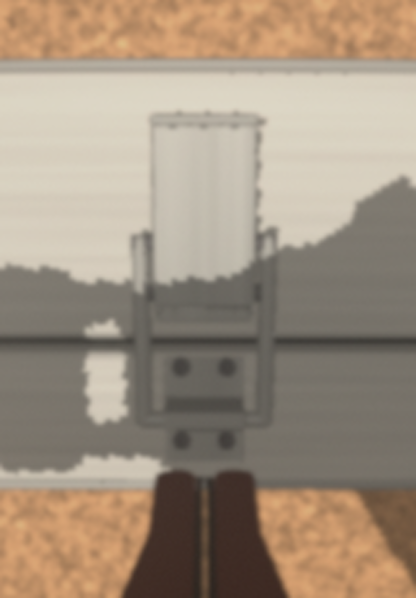

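View pics/scene1.png

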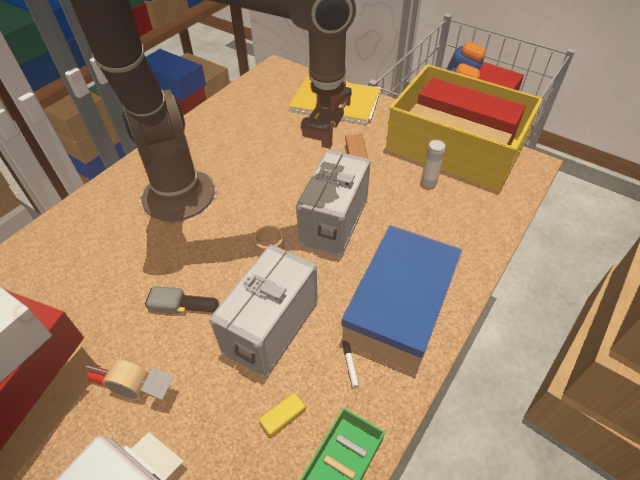

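The lever lies flat (edge at row 147, predicted 147.0 for θ = 0). The crossbar is under the hook at row ~262, as predicted, the lid gap has closed, and nothing else on the table appears moved. Handing in.

```bash
python3 -c "
from h import *
print(get_t(),ff()); hand_in(); print(get_t())"
```

```text
33.8417 [1.57 0.15 0.45]
the job is handed in; nothing more can be done
the job is handed in; nothing more can be done
```

The latch on the open case is closed, and I handed the job in at about 34 s of the 54 s allowed. No verdict was reported, so the result rests on my own checks.

**What I did**
- **Hooking the loop:** I gripped both legs of the loop at 5 N and carried it over the strike, behind the lip and down. Then I drew it back at about 5–6 N until it stopped under the lip. It stayed hooked when I let go, with the lever at about 1.52 rad.
- **Closing the lever:** I pressed the lever over with the closed fingertips. The highest wrist-force reading was about 10 N, in the final press against the stop; the pressing itself peaked at about 8 N.

**Last checks**
- **Lever:** its edge appears at row 147 in the wrist picture, where the model puts it for 0 rad.
- **Loop and lid:** the crossbar sits under the hook at the predicted place, and the lid gap has closed.
- **Robot and bystanders:** the gripper was clear of the latch with the force reading near zero. No bystander appears to have moved, judging by eye from the last scene picture.

**Not measured or in disagreement**
- I could not measure the loop's pull on the strike; I infer it from the closed gap and the lever holding itself down.
- The calibration was about 1.6 mm off sideways, which I corrected by feel while gripping.
- At one point I misread the lid's edge as the loop having slipped. That cost one unneeded release and regrip, with no other effect I could see.

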